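# Lock the consolidation cell with the pin spanner

### The job

Lock the consolidation cell: take the pin spanner from the green mat, put both of its prongs fully into the two holes of the brass lock ring, and with the prongs in the holes turn the ring clockwise (seen from above) to its stop, where the red line on the ring meets the red mark on the cell. Then lift the spanner out and set it back on the green mat, standing on its prongs and grip as you found it. Leave the other things on the bench where they are.

Things in the scene. Friction and masses are not known exactly. Their poses are not given: they have to be found in the camera images.
- cell: Fixed aluminium consolidation cell. Origin: centre of its underside, z up. Flange 140 mm across, 16 mm high with nuts; barrel 112 mm across up to z = 44 mm; drain ports to 76 mm from the axis, below z = 36 mm. A red home mark (8 mm wide tab on the barrel's rim, to 66 mm from the axis, top at z = 45 mm) lies at -0.5 rad (clockwise from above) from the cell's x axis. The ring lies on the barrel; the cap inside it is lower.
- lock_ring (a joint): Turning of the brass lock ring about the cell's vertical axis, rad; grows clockwise seen from above. It starts somewhere from 0 to 0.3; the solid stop (home, red marks in line) is at 1.05. The ring stays where it is left; turning it takes about 0.22 N m against dry friction.
- ring_top (a point): Centre of the brass lock ring's flat top, 60 mm above the bench; turns with the ring. Its y axis runs through the hole centres, 36 mm from the axis either side; its x axis points to the red line on the ring. Ring 100 mm outside, 48 mm inside, 16 mm thick. Its yaw is the cell's yaw + 0.55 - the joint value.
- hole_a (a point): Centre of the mouth of one hole in the ring's top, at +36 mm along ring_top's y. Round, 13 mm across, 16 mm deep, upright.
- hole_b (a point): Centre of the mouth of the other hole, at -36 mm along ring_top's y. Same size. Either prong may go into either hole.
- spanner_grip (a point): Point to hold the pin spanner, near its centre of mass: on the centre line of the grip, half-way up, 12 mm above the plane of the prong tips. x from grip to head, y across, z up. The point midway between the prong tips lies at (+85, 0, -12) mm from here. The grip, a blue bar with black bands, is 22 mm wide (y), 24 mm high and runs from x = -69 to +23 mm.
- prong_a (a point): Tip of the prong at +y (36 mm from the centre line). Each prong is a round pin of 9 mm, 12 mm long, tapered to 5 mm at the tip, pointing down. Fully in, the cross bar lies on the ring and the tip is 12 mm below the ring's top.
- prong_b (a point): Tip of the prong at -y, same size.
- mat: Green mat fixed on the bench, 240 mm along its x, 140 mm along its y, 4 mm thick; origin at the centre of its underside. The spanner starts on it and ends on it.
- slide_box: Grey flat box, 60 x 90 x 30 mm, origin at the centre of its underside. Not to be disturbed.
- beaker: Glass beaker, 65 mm across, 83 mm high, origin at the centre of its underside. Not to be disturbed.
- top_cap: Plain steel disc (top cap), 50 mm across, 22 mm high, origin at the centre of its underside. Not to be disturbed.
- timer: White timer with red buttons, 60 x 60 x 18 mm, lying flat, origin at the centre of its underside. Not to be disturbed.
- weight: Black slotted weight, 62 x 62 x 14 mm, origin at the centre of its underside. Not to be disturbed.
- porous_disc: Rust-brown porous disc, 60 mm across, 10 mm high, origin at the centre of its underside. Not to be disturbed.
- pin_spanner: The whole pin spanner, about 0.2 kg, 165 mm long. Origin midway between the prong tips, axes as for spanner_grip. Ahead of the grip are a flat steel neck and a cross bar (93 mm along y) that carries the prongs; its underside is 12 mm above the prong tips. On the mat or in the ring it is level: prong tips and the flat underside of the grip lie in one plane.
There are look-alikes about, which are no part of the job. Of the things that look like the pin_spanner, the larger one is meant.

How it is judged (in metres and radians):
On the way, in this order (a step that is already met when the one before it is completed fails the run):
1. both prongs are in the ring's holes, at least 7 mm deep, with the ring still well short of home (joint below 0.6) ((((horizontal distance between prong_a and hole_a below 0.0045 m and z of prong_a in the frame of ring_top below -0.007 m) and (horizontal distance between prong_b and hole_b below 0.0045 m and z of prong_b in the frame of ring_top below -0.007 m)) or ((horizontal distance between prong_a and hole_b below 0.0045 m and z of prong_a in the frame of ring_top below -0.007 m) and (horizontal distance between prong_b and hole_a below 0.0045 m and z of prong_b in the frame of ring_top below -0.007 m))) and value of joint lock_ring below 0.6 rad), for 0.2 s.
2. the ring is at its stop (joint above 0.99) with both prongs still in the holes ((((horizontal distance between prong_a and hole_a below 0.0045 m and z of prong_a in the frame of ring_top below -0.007 m) and (horizontal distance between prong_b and hole_b below 0.0045 m and z of prong_b in the frame of ring_top below -0.007 m)) or ((horizontal distance between prong_a and hole_b below 0.0045 m and z of prong_a in the frame of ring_top below -0.007 m) and (horizontal distance between prong_b and hole_a below 0.0045 m and z of prong_b in the frame of ring_top below -0.007 m))) and value of joint lock_ring above 0.99 rad), for 0.1 s.
At the end, for the whole second after the job is handed in: Ring within 0.06 rad of its stop (joint above 0.99); spanner at rest, level within 0.15 rad, prongs down on the mat: its holding point within the mat's outline (120 mm along, 70 mm across from the centre) and 10 to 22 mm above the bench, prong tips under 12 mm (value of joint lock_ring above 0.99 rad and x of spanner_grip in the frame of mat between -0.12 and 0.12 m and y of spanner_grip in the frame of mat between -0.07 and 0.07 m and height (world z) of spanner_grip between 0.01 and 0.022 m and height (world z) of each of prong_a, prong_b below 0.012 m and linear speed of pin_spanner below 0.02 m/s and angle between spanner_grip's own z axis and vertical below 0.15 rad); the robot touches nothing.
It fails at once if another thing on the bench (box, beaker, steel cap, timer, weight or porous disc) is moved more than 40 mm (distance of any of slide_box, beaker, top_cap, timer, weight, porous_disc from where it was at the start of the episode above 0.04 m).
It also fails if it takes over 58 s, if anything falls off the work surface, if the arm or the gripper's body presses on something with over 40 N, if the wrist force passes 120 N, or if a joint passes its speed limit or range.

### The arm

A 7-joint arm with a two-finger parallel gripper is mounted at the origin on a cart in front of the work surface, level with it; the furniture and walls round the work are solid. World frame = base frame: x ahead of the robot, y to its left, z up, the work surface at z = 0. Lengths are in mm, angles in rad, forces in N, time in s.
With the tool pointing down it reaches from about 400 to 875 mm from the base axis. Payload 4.4 kg.
Tool frame: the origin (TCP) lies between the finger pads; the fingertips stand 11 mm ahead of it and the grasp point (between the pads) lies 8 mm behind it; y points along the fingers, x is the direction in which the jaws open and shut, and the axes are right-handed (so a half turn about y gives the same grasp; the last joint's range is limited). The gripper opens to 85 mm and grips with 20 to 120 N. Pads are 22 mm wide; open, the fingers measure 114 mm over their backs; the gripper's body (76 mm by 85 mm) begins 54 mm behind the grasp point. The pads swing forward as they close: fully open they stand 13 mm farther back than shut.
Start: joints at [1.17, 0.628, 0.038, 1.517, -0.027, 0.996, -0.02], TCP at [213.605, -613.914, 242.313] pointing down, gripper open.
Joint ranges: [-3.06, 3.06], [-0.37, 2.12], [-1.25, 1.32], [0.18, 2.47], [-1.1, 4.24], [0.23, 1.98], [-2.94, 2.94]. Speed limits (rad/s): [2.57, 2.57, 3.14, 3.14, 3.14, 3.14, 3.14].

### API

Orientations are given as [roll, pitch, yaw] about the fixed x, y, z axes, in that order (R = Rz(yaw) Ry(pitch) Rx(roll)).
In Python, from cell import * gives the robot as it stands.
- The arm moves only by the shell command python3 -m jog 'ROWS'. ROWS is JSON, a list of rows, each an object of numbers: "x", "y", "z": the shift along the tool's x, y, z in mm; "ax", "ay", "az": the turn, a rotation vector about the tool's x, y, z in rad; "grip": the finger opening in mm, from 0 to 85.4. In form: [{"x": .., "y": .., "z": .., "ax": .., "ay": .., "az": .., "grip": ..}, ...]. A call has 1 to 5 rows; each row is the pose to reach, as a shift and turn from the pose commanded when the call began, along the tool's axes at that moment; what a row does not reach only later rows make up. A row lasts 1/10 s, in which the tool goes at most 50 mm and 8.59 degrees, less where a joint would pass 70% of its speed; a pose out of reach is approached as far as the arm can. A call with a gripper value outside its range is refused whole. The fingers move at their own pace and stop on an object; the grip force is fixed at half the most. Time passes only in rows, so rows that repeat a pose let the fingers close. It gives the time, the measured TCP pose, the force and the opening at its end, in the units of the state.
- read_state(): the state, without advancing time (a new reading comes with each control period).
- get_image(name): name is "scene" or "top" or "wrist"; returns a dict with "color" (384x512x3 uint8, red, green, blue), "vfov" (degrees; the focal length in pixels is half the picture's height over the tangent of half this angle, whatever the lens; pixels are square), "cx", "cy" (the principal point, pixels), "k1" (the pictures are not rectified: a ray, as slopes to the right and down, at radius r is drawn at 1 + k1 r^2 times it, then the intrinsics apply), "camera_from_world" (4x4, takes a point from world to camera coordinates). Camera axes: x right, y down, z forward; pixel columns grow to the right and rows downward; lengths in mm; the calibration is good to about 2 mm. A picture is of the moment at which its call begins. There is no depth.
- finish_job(): hands the job in, once; it reports no verdict.
The state is a dict: "clock": time; "qpos": joint angles; "qd": joint speeds; "tau": joint torques, N m; "eef_pos": TCP position; "tool_rot": TCP orientation; "force": force on the tool from outside, world axes, zero at the start; "torque": the same for the moment, N m; "width": finger opening in mm.
Only numpy, scipy, OpenCV 4.12 (cv2) and the standard library are available. Lean on these libraries where they do the work, as an engineer would, in place of code of your own. Each camera call takes 0.05 s, during which the arm holds its last target.

## Working session

There is one attempt and no reset: what is moved stays moved. The work goes in short steps, Python scripts to look and compute and a shell command to move; the robot and the scene stay as the last step left them, time stands still between calls to the robot, and variables do not carry over. Pictures are saved under pics/ and viewed, and the job is handed in when it is done.

```bash
ls; mkdir -p pics; python3 - <<'E'
from cell import *
import cv2
s=read_state();print(s)
for n in("scene","top","wrist"):
    g=get_image(n);cv2.imwrite(f"pics/{n}0.png",g["color"][:,:,::-1]);print(n,{k:v for k,v in g.items() if k!="color"})
E
```

```text
pics
{'clock': 0.0, 'qpos': array([ 1.17018551,  0.62936133,  0.03839906,  1.51839238, -0.02702645,
        0.99630409, -0.02002365]), 'qd': array([ 0.0010044 , -0.0014215 ,  0.00108307,  0.00088778,  0.00092631,
        0.00124007,  0.00049299]), 'tau': array([ 6.51555320e-05, -5.63395786e+01,  1.22629635e+00, -1.93446547e+01,
        1.10010174e-02,  1.04035327e-02,  3.70789053e-06]), 'eef_pos': array([ 213.43692518, -613.29977608,  241.37063646]), 'tool_rot': array([-1.57077612,  0.00194903, -1.23598938]), 'force': array([0.11483228, 0.16810545, 0.18522597]), 'torque': array([0.03600171, 0.00840564, 0.00632185]), 'width': 85.60029719353696}
scene {'vfov': 48.01916555297132, 'cx': 254.74828217075537, 'cy': 195.52047824399176, 'k1': -0.15950267143673125, 'camera_from_world': array([[-8.84793896e-01, -4.65979249e-01, -1.76132989e-03,
         5.37048062e+02],
       [-2.74361862e-01,  5.24001643e-01, -8.06317460e-01,
         2.22726682e+02],
       [ 3.76650144e-01, -7.12941525e-01, -5.91480390e-01,
         8.36011417e+02],
       [ 0.00000000e+00,  0.00000000e+00,  0.00000000e+00,
[... 277 characters left out ...]
822953e-03, -1.75233982e-01,
         5.99775856e+02],
       [ 1.75263941e-01, -6.02643153e-03, -9.84503039e-01,
         9.84434664e+02],
       [ 0.00000000e+00,  0.00000000e+00,  0.00000000e+00,
         1.00000000e+00]])}
wrist {'vfov': 58.113221007986766, 'cx': 262.787960414907, 'cy': 187.4594176429584, 'k1': -0.0889729279926265, 'camera_from_world': array([[ 3.28643469e-01, -9.44452046e-01, -1.95027907e-03,
        -6.48440962e+02],
       [-9.00878543e-01, -3.14099749e-01,  2.99598396e-01,
        -3.85873349e+01],
       [-2.83568900e-01, -9.67040917e-02, -9.54063414e-01,
         3.79646302e+02],
       [ 0.00000000e+00,  0.00000000e+00,  0.00000000e+00,
         1.00000000e+00]])}
```

View pics/scene0.png

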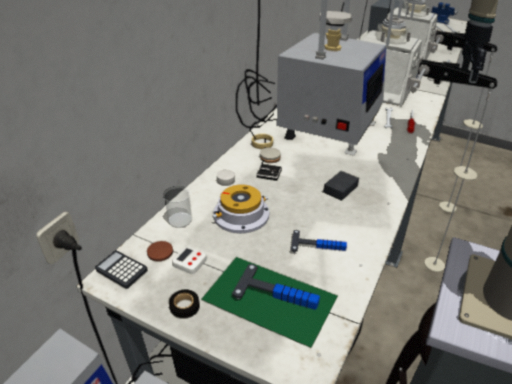

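View pics/top0.png

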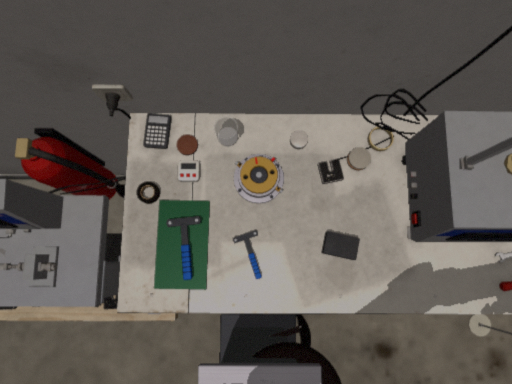

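View pics/wrist0.png

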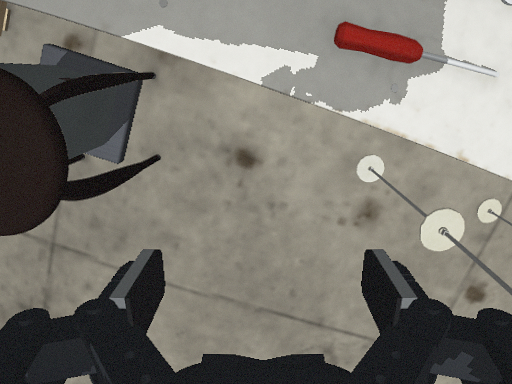

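```bash
cat > h.py <<'E'
import numpy as np,cv2
from cell import *
def K(g):
    f=g["color"].shape[0]/2/np.tan(np.radians(g["vfov"]/2)); return f
def px2w(g,u,v,z):
    f=K(g);d=np.array([(u-g["cx"])/f,(v-g["cy"])/f]);r=np.linalg.norm(d);ru=r
    for _ in range(30): ru=r/(1+g["k1"]*ru*ru)
    if r>0:d=d*ru/r
    T=g["camera_from_world"];R=T[:3,:3];c=-R.T@T[:3,3];ray=R.T@np.array([d[0],d[1],1])
    return c+ray*(z-c[2])/ray[2]
def w2px(g,p):
    T=g["camera_from_world"];q=T[:3,:3]@np.array(p)+T[:3,3];d=q[:2]/q[2];s=1+g["k1"]*(d@d)
    f=K(g);return np.array([g["cx"],g["cy"]])+f*d*s
def crop(g,name,u0,v0,u1,v1,k):
    im=g["color"][v0:v1,u0:u1,::-1];cv2.imwrite("pics/"+name,cv2.resize(im,None,fx=k,fy=k,interpolation=cv2.INTER_CUBIC))
E
python3 - <<'E'
from h import *
g=get_image("top")
crop(g,"c1.png",145,190,275,295,6)
crop(g,"c2.png",220,140,300,210,7)
np.save("g.npy",g,allow_pickle=True)
E
```

```text
(no output)
```

View pics/c1.png

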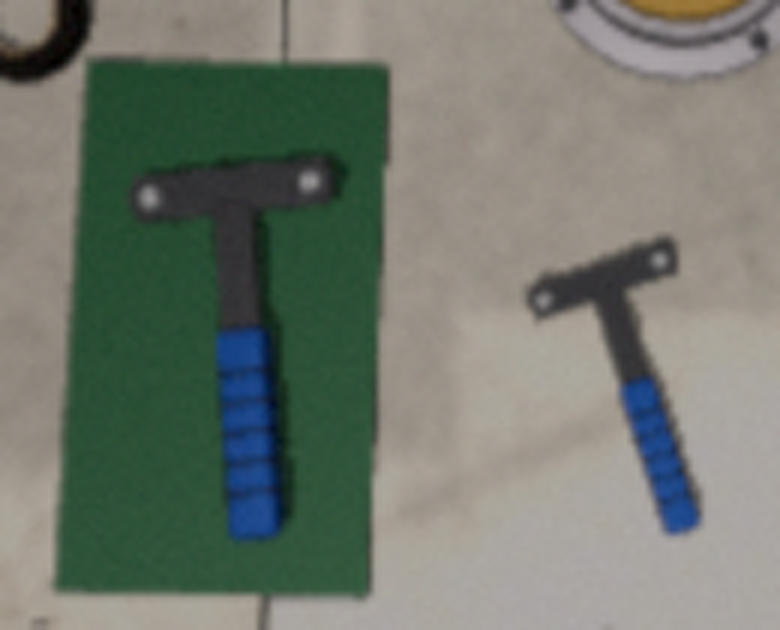

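View pics/c2.png

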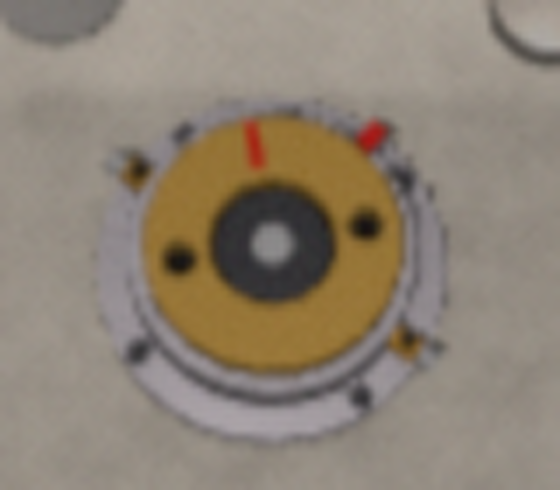

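```bash
python3 - <<'E'
from h import *
g=np.load("g.npy",allow_pickle=True).item()
def P(U,V,k,u0,v0,z): return px2w(g,(U+.5)/k-.5+u0,(V+.5)/k-.5+v0,z)
c1=lambda U,V,z:P(U,V,6,145,190,z)
c2=lambda U,V,z:P(U,V,7,220,140,z)
np.set_printoptions(precision=1,suppress=True)
a=c1(149,197,23);b=c1(310,181,23);print("rivets",a,b,(a+b)/2,np.linalg.norm(a-b),"yaw",np.arctan2(*(b-a)[[1,0]])+np.pi/2)
f=c1(243,331,28);r=c1(257,538,28);print("grip ends",f,r,np.linalg.norm(f-r),np.arctan2(*(f-r)[[1,0]]))
print("gripc from 69/23:",f+(r-f)*23/92)
for q in((90,60),(388,65),(370,595),(55,590)):print("mat",c1(*q,4))
h1=c2(179,260,60);h2=c2(366,226,60);print("holes",h1,h2,(h1+h2)/2,np.linalg.norm(h1-h2),"yaw",np.arctan2(*(h1-h2)[[1,0]])-np.pi/2)
# outer of ring
for q in((142,245),(404,245),(272,113),(272,374)):print("ring",c2(*q,60))
print("line",c2(250,123,60),"mark",c2(380,130,45))
s=read_state();print(s["eef_pos"])
from scipy.spatial.transform import Rotation as Ro
print(Ro.from_euler("xyz",s["tool_rot"]).as_matrix())
E
```

```text
rivets [517.4 244.3  23. ] [524.9 172.4  23. ] [521.1 208.4  23. ] 72.32151695360828 yaw 0.10442359102878362
grip ends [457.8 199.1  28. ] [368.4 189.7  28. ] 89.83434396968599 0.10484349960830712
gripc from 69/23: [435.4 196.8  28. ]
mat [582.3 278.5   4. ]
mat [580.7 141.1   4. ]
mat [342.8 142.8   4. ]
mat [344.4 282.5   4. ]
holes [636.3  40.7  60. ] [649.9 -30.3  60. ] [643.1   5.2  60. ] 72.27030453553664 yaw 0.189490121177327
ring [642.   54.8  60. ]
ring [642.6 -44.7  60. ]
ring [694.1   5.7  60. ]
ring [592.6   5.3  60. ]
line [690.1  14.1  60. ] mark [691.6 -36.4  45. ]
[ 213.5 -613.6  241.7]
[[ 0.3 -0.   0.9]
 [-0.9  0.   0.3]
 [-0.  -1.   0. ]]
```

```bash
cat >> h.py <<'E'
from scipy.spatial.transform import Rotation as Ro
np.set_printoptions(precision=3,suppress=True)
def plan(x,y,z,yaw):
    "target TCP world pose with tool pointing down, tool x axis at azimuth yaw -> shift, rotvec in tool axes"
    s=read_state();R=Ro.from_euler("xyz",s["tool_rot"])
    tx=np.array([np.cos(yaw),np.sin(yaw),0]);ty=np.array([0,0,-1.]);Rd=Ro.from_matrix(np.c_[tx,ty,np.cross(tx,ty)])
    print("shift",R.inv().apply(np.array([x,y,z])-s["eef_pos"]),"rot",(R.inv()*Rd).as_rotvec(),"at",s["eef_pos"],"yaw",R.as_matrix()[:2,0]@[0,0] or np.arctan2(R.as_matrix()[1,0],R.as_matrix()[0,0]),"t",s["clock"],"F",s["force"],"w",s["width"],"q",s["qpos"])
E
python3 - <<'E'
from h import *
g=get_image("scene")
for q in((350,150),(320,140),(283,118)):print(px2w(g,*q,0),px2w(g,*q,30))
plan(380,-280,260,-1.466)
E
```

```text
[ 499.56  -435.051    0.   ] [ 487.198 -383.291   30.   ]
[ 605.742 -450.63     0.   ] [ 588.661 -398.178   30.   ]
[ 778.636 -540.227    0.   ] [ 753.871 -483.793   30.   ]
shift [-260.411  -17.896  266.866] rot [ 0.     0.23  -0.001] at [ 213.533 -613.633  241.869] yaw -1.2359350268214866 t 0.25 F [ 0.594 -0.459  0.155] w 85.28785533655397 q [ 1.17   0.629  0.038  1.518 -0.027  0.996 -0.02 ]
```

```bash
python3 -m jog '[{"x":-260,"y":-18,"z":267,"ay":0.23},{"x":-260,"y":-18,"z":267,"ay":0.23},{"x":-260,"y":-18,"z":267,"ay":0.23},{"x":-260,"y":-18,"z":267,"ay":0.23},{"x":-260,"y":-18,"z":267,"ay":0.23}]'
python3 -c "
from h import *
plan(380,-280,260,-1.466);plan(470,0,200,-1.466)"
```

```text
shift [-260.411  -17.896  266.866] rot [ 0.     0.23  -0.001] at [ 213.533 -613.633  241.869] yaw -1.2359350268214866 t 0.25 F [ 0.594 -0.459  0.155] w 85.28785533655397 q [ 1.17   0.629  0.038  1.518 -0.027  0.996 -0.02 ]
shift [-495.226   42.316  443.886] rot [ 0.     0.23  -0.001] at [ 213.533 -613.633  241.869] yaw -1.2359350268214866 t 0.25 F [ 0.594 -0.459  0.155] w 85.28785533655397 q [ 1.17   0.629  0.038  1.518 -0.027  0.996 -0.02 ]$[0]: bad value
```

```bash
python3 -m jog '[{"x":-260,"y":-18,"z":267,"ax":0,"ay":0.23,"az":0,"grip":85},{"x":-260,"y":-18,"z":267,"ax":0,"ay":0.23,"az":0,"grip":85},{"x":-260,"y":-18,"z":267,"ax":0,"ay":0.23,"az":0,"grip":85},{"x":-260,"y":-18,"z":267,"ax":0,"ay":0.23,"az":0,"grip":85},{"x":-260,"y":-18,"z":267,"ax":0,"ay":0.23,"az":0,"grip":85}]'
python3 -c "
from h import *
plan(380,-280,260,-1.466);plan(470,0,200,-1.466)"
```

```text
clock: 0.75
eef_pos: [326.0, -388.7, 254.5]
tool_rot: [-1.57, -0.0, -1.466]
force: [1.8, -0.1, 0.7]
width: 85.0
shift [-102.459   -5.472   65.063] rot [-0. -0.  0.] at [ 325.997 -388.695  254.515] yaw -1.4661515861490928 t 0.75 F [ 1.819 -0.054  0.726] w 84.99377667077704 q [ 0.75   0.411  0.095  1.897 -0.051  0.836 -0.595]
shift [-371.533   54.542  183.797] rot [-0. -0.  0.] at [ 325.997 -388.695  254.515] yaw -1.4661515861490928 t 0.75 F [ 1.819 -0.054  0.726] w 84.99377667077704 q [ 0.75   0.411  0.095  1.897 -0.051  0.836 -0.595]
```

```bash
python3 -m jog '[{"x":-371,"y":30,"z":184,"ax":0,"ay":0,"az":0,"grip":70},{"x":-371,"y":30,"z":184,"ax":0,"ay":0,"az":0,"grip":70},{"x":-371,"y":30,"z":184,"ax":0,"ay":0,"az":0,"grip":70},{"x":-371,"y":30,"z":184,"ax":0,"ay":0,"az":0,"grip":70},{"x":-371,"y":30,"z":184,"ax":0,"ay":0,"az":0,"grip":70}]'
python3 -m jog '[{"x":-140,"y":30,"z":68,"ax":0,"ay":0,"az":0,"grip":60},{"x":-140,"y":30,"z":68,"ax":0,"ay":0,"az":0,"grip":60},{"x":-140,"y":30,"z":68,"ax":0,"ay":0,"az":0,"grip":60},{"x":-140,"y":30,"z":68,"ax":0,"ay":0,"az":0,"grip":60},{"x":-140,"y":30,"z":68,"ax":0,"ay":0,"az":0,"grip":60}]'
python3 -c "
from h import *
plan(436,198,150,-1.466)"
```

```text
clock: 1.25
eef_pos: [412.6, -155.0, 236.5]
tool_rot: [-1.57, -0.0, -1.466]
force: [0.7, -1.2, -0.1]
width: 70.3
clock: 1.75
eef_pos: [465.3, -8.5, 205.9]
tool_rot: [-1.571, 0.0, -1.461]
force: [-0.4, 0.8, 0.4]
width: 60.0
shift [-208.456   56.045   -6.576] rot [ 0.001  0.005 -0.   ] at [465.344  -8.513 205.94 ] yaw -1.4613296273645082 t 1.75 F [-0.418  0.816  0.389] w 59.98179652148205 q [-0.06   0.423  0.025  2.056 -0.018  0.663 -1.485]
```

```bash
python3 -m jog '[{"x":-208,"y":40,"z":-7,"ax":0,"ay":0.005,"az":0,"grip":60},{"x":-208,"y":40,"z":-7,"ax":0,"ay":0.005,"az":0,"grip":60},{"x":-208,"y":40,"z":-7,"ax":0,"ay":0.005,"az":0,"grip":60},{"x":-208,"y":40,"z":-7,"ax":0,"ay":0.005,"az":0,"grip":60},{"x":-208,"y":40,"z":-7,"ax":0,"ay":0.005,"az":0,"grip":60}]'
python3 - <<'E'
from h import *
g=get_image("wrist");np.save("gw1.npy",g,allow_pickle=True);cv2.imwrite("pics/w1.png",g["color"][:,:,::-1])
plan(436,198,150,-1.466)
for p in ((521.1+3.77*1,208.4-36,23),(517.4,244.3,23),(435.4,196.8,28)):print(w2px(g,p))
E
```

```text
clock: 2.25
eef_pos: [435.4, 199.4, 165.9]
tool_rot: [-1.571, 0.002, -1.466]
force: [0.3, -0.6, 0.3]
width: 60.1
shift [ 0.919 15.902  0.31 ] rot [ 0.    -0.    -0.001] at [435.605 198.859 165.903] yaw -1.4661912354698605 t 2.3 F [-0.258  2.063  0.611] w 60.069582438292365 q [-0.508  0.505  0.031  2.063 -0.03   0.574 -1.921]
[311.924  67.358]
[216.526  67.191]
[267.2   178.717]
```

View pics/w1.png

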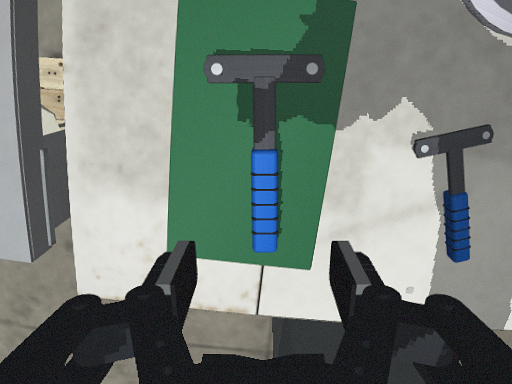

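```bash
python3 - <<'E'
from h import *
g=np.load("gw1.npy",allow_pickle=True).item()
crop(g,"w1c.png",190,40,340,260,3)
a=px2w(g,216.5,69,23);b=px2w(g,312,69,23);m=(a+b)/2;yaw=np.arctan2(*(b-a)[[1,0]])+np.pi/2
print(a,b,m,np.linalg.norm(a-b),yaw, "grip pt",m[:2]-85*np.array([np.cos(yaw),np.sin(yaw)]))
f=px2w(g,264.5,151,28);r=px2w(g,264.5,251,28);print(f,r,np.linalg.norm(f-r),np.arctan2(*(f-r)[[1,0]]),f+(r-f)/4)
E
```

```text
[516.076 244.222  23.   ] [523.685 172.177  23.   ] [519.881 208.199  23.   ] 72.44621454868286 0.10521823044986167 grip pt [435.351 199.272]
[457.829 201.395  28.   ] [370.269 192.03   28.   ] 88.05908185239022 0.10654620033294399 [435.939 199.054  28.   ]
```

View pics/w1c.png

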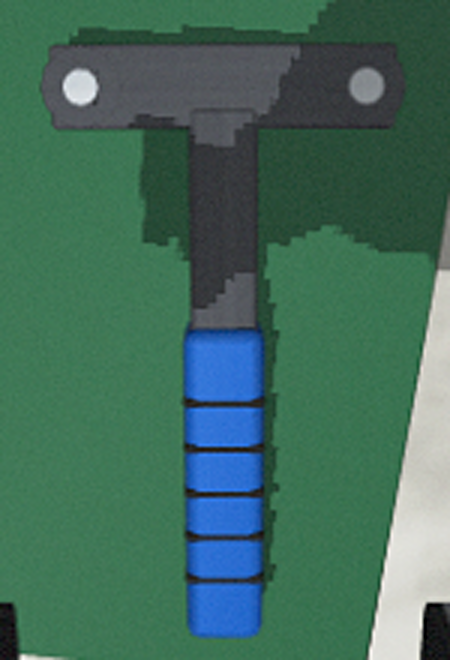

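The look-alikes are the large spanner on the mat (top view 186,245; wrist 264,150) and the small one on the bench (top view 248,255; wrist 455,190). The mat one is the larger, with 72 mm between its rivets, so I'm taking that one and descending.

```bash
python3 -m jog '[{"x":0,"y":50,"z":0,"ax":0,"ay":0,"az":0,"grip":50},{"x":0,"y":100,"z":0,"ax":0,"ay":0,"az":0,"grip":50},{"x":0,"y":125,"z":0,"ax":0,"ay":0,"az":0,"grip":50},{"x":0,"y":142,"z":0,"ax":0,"ay":0,"az":0,"grip":50},{"x":0,"y":142,"z":0,"ax":0,"ay":0,"az":0,"grip":50}]'
python3 - <<'E'
from h import *
plan(435.5,199.2,19,-1.466)
g=get_image("wrist");cv2.imwrite("pics/w2.png",g["color"][:,:,::-1])
E
```

```text
clock: 2.8
eef_pos: [435.2, 191.1, 22.5]
tool_rot: [-1.578, -0.006, -1.476]
force: [0.7, -0.2, -0.8]
width: 49.9
shift [-8.078  3.459  1.096] rot [ 0.008 -0.01   0.006] at [435.201 191.077  22.514] yaw -1.4755402368943418 t 2.8 F [ 0.698 -0.199 -0.781] w 49.93597754229388 q [-0.43   0.779 -0.066  2.138  0.207  0.24  -2.154]
```

View pics/w2.png

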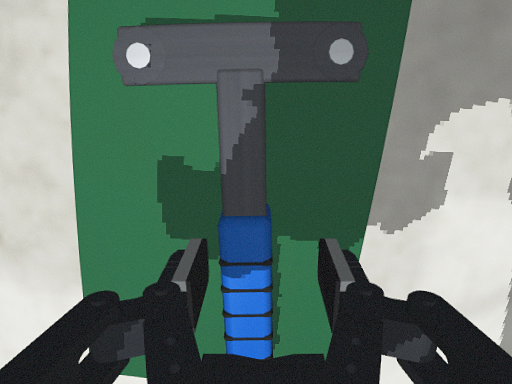

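```bash
python3 -m jog '[{"x":-8,"y":0,"z":1,"ax":0.008,"ay":-0.01,"az":0.006,"grip":50},{"x":-8,"y":0,"z":1,"ax":0.008,"ay":-0.01,"az":0.006,"grip":50}]'
python3 - <<'E'
from h import *
plan(435.5,199.2,19,-1.466)
E
```

```text
clock: 3.05
eef_pos: [437.1, 201.5, 24.9]
tool_rot: [-1.565, 0.005, -1.463]
force: [-0.2, -0.1, 0.1]
width: 50.0
shift [ 2.178  5.85  -1.904] rot [-0.006  0.003 -0.005] at [437.129 201.538  24.872] yaw -1.4632493814856773 t 3.05 F [-0.197 -0.098  0.108] w 49.984716074511 q [-0.426  0.775 -0.092  2.135  0.27   0.235 -2.218]
```

```bash
python3 -m jog '[{"x":2,"y":5.5,"z":-1,"ax":-0.006,"ay":0.003,"az":-0.005,"grip":50},{"x":2,"y":5.5,"z":-1,"ax":-0.006,"ay":0.003,"az":-0.005,"grip":50},{"x":2,"y":5.5,"z":-1,"ax":-0.006,"ay":0.003,"az":-0.005,"grip":50}]'
python3 - <<'E'
from h import *
plan(435.5,199.2,19,-1.466)
g=get_image("wrist");cv2.imwrite("pics/w3.png",g["color"][:,:,::-1])
E
```

```text
clock: 3.35
eef_pos: [435.7, 200.1, 19.2]
tool_rot: [-1.572, -0.001, -1.465]
force: [0.1, 0.5, 1.1]
width: 50.1
shift [ 0.85   0.175 -0.299] rot [0.001 0.001 0.001] at [435.708 200.076  19.174] yaw -1.465473729670431 t 3.35 F [0.099 0.499 1.139] w 50.124734669356414 q [-0.423  0.787 -0.098  2.134  0.306  0.235 -2.256]
```

View pics/w3.png

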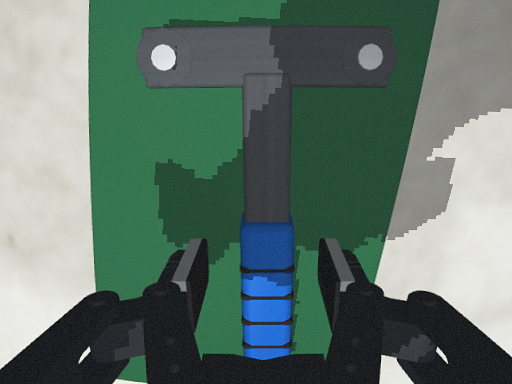

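```bash
python3 -m jog '[{"x":0.5,"y":0,"z":0,"ax":0,"ay":0,"az":0,"grip":10},{"x":0.5,"y":0,"z":0,"ax":0,"ay":0,"az":0,"grip":10},{"x":0.5,"y":0,"z":0,"ax":0,"ay":0,"az":0,"grip":10},{"x":0.5,"y":0,"z":0,"ax":0,"ay":0,"az":0,"grip":10},{"x":0.5,"y":0,"z":0,"ax":0,"ay":0,"az":0,"grip":10}]'
python3 - <<'E'
from h import *
plan(435.5,199.2,19,-1.466)
g=get_image("wrist");cv2.imwrite("pics/w4.png",g["color"][:,:,::-1]);np.save("gw4.npy",g,allow_pickle=True)
E
```

```text
clock: 3.9
eef_pos: [435.3, 200.5, 19.2]
tool_rot: [-1.572, -0.001, -1.464]
force: [-0.1, -0.2, 5.1]
width: 20.7
shift [1.301 0.196 0.051] rot [0.001 0.002 0.001] at [435.31  200.488  19.196] yaw -1.464022286385825 t 3.9 F [-0.134 -0.161  5.067] w 20.727006336284948 q [-0.422  0.787 -0.101  2.134  0.312  0.235 -2.262]
```

View pics/w4.png

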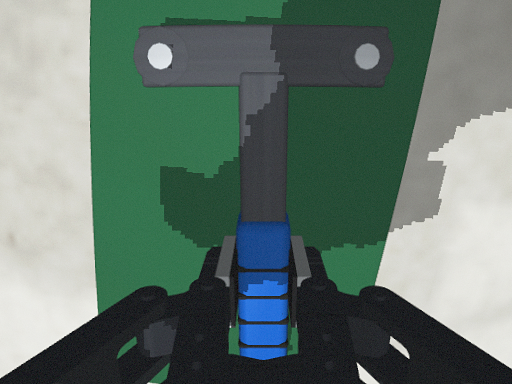

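```bash
python3 -m jog '[{"x":0,"y":-40,"z":0,"ax":0,"ay":0,"az":0,"grip":10},{"x":0,"y":-80,"z":0,"ax":0,"ay":0,"az":0,"grip":10},{"x":0,"y":-100,"z":0,"ax":0,"ay":0,"az":0,"grip":10},{"x":0,"y":-100,"z":0,"ax":0,"ay":0,"az":0,"grip":10},{"x":0,"y":-100,"z":0,"ax":0,"ay":0,"az":0,"grip":10}]'
python3 - <<'E'
from h import *
from scipy.optimize import brentq
def est(g,a,b,e,R):
    sp=lambda z:np.linalg.norm(px2w(g,*a,z)-px2w(g,*b,z))-72
    z=brentq(sp,e[2]-40,e[2]+60);A=px2w(g,*a,z);B=px2w(g,*b,z);zz=e[2]+5
    print("z by spacing",z-e[2],"tool frame:",R.inv().apply(A-e),R.inv().apply(B-e))
g=np.load("gw4.npy",allow_pickle=True).item()
est(g,(160,57),(367,57),np.array([435.3,200.5,19.2]),Ro.from_euler("xyz",[-1.572,-.001,-1.464]))
plan(559.6,-10.8,125,0.189-np.pi/2)
g=get_image("wrist");cv2.imwrite("pics/w5.png",g["color"][:,:,::-1]);np.save("gw5.npy",g,allow_pickle=True)
E
```

```text
clock: 4.45
eef_pos: [435.2, 200.6, 118.6]
tool_rot: [-1.572, -0.0, -1.464]
force: [-0.1, 0.2, -2.1]
width: 20.6
z by spacing 5.124329852854977 tool frame: [-36.365  -5.263  84.877] [35.635 -5.191 84.894]
shift [223.439  -6.521 101.187] rot [ 0.001 -0.082  0.   ] at [435.155 200.573 118.568] yaw -1.4639582811467615 t 4.45 F [-0.067  0.248 -2.098] w 20.57202625479648 q [-0.345  0.596 -0.21   2.093  0.257  0.478 -2.213]
```

View pics/w5.png

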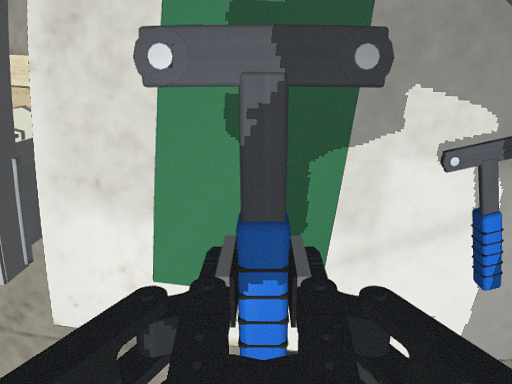

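```bash
python3 -c "
from h import *
plan(603.8,-2.3,115,0.189-np.pi/2)"
python3 -m jog '[{"x":219,"y":0,"z":146,"ax":0,"ay":-0.082,"az":0,"grip":10},{"x":219,"y":0,"z":146,"ax":0,"ay":-0.082,"az":0,"grip":10},{"x":219,"y":0,"z":146,"ax":0,"ay":-0.082,"az":0,"grip":10},{"x":219,"y":0,"z":146,"ax":0,"ay":-0.082,"az":0,"grip":10},{"x":219,"y":0,"z":146,"ax":0,"ay":-0.082,"az":0,"grip":10}]'
python3 -c "
from h import *
plan(603.8,-2.3,115,0.189-np.pi/2)"
```

```text
shift [219.513   2.65  146.588] rot [ 0.003 -0.082  0.001] at [434.637 200.325 117.895] yaw -1.4639037119450262 t 4.5 F [-0.412 -0.133 -1.838] w 20.463287160465295 q [-0.346  0.597 -0.21   2.093  0.257  0.478 -2.213]
clock: 5.0
eef_pos: [595.2, 7.0, 116.4]
tool_rot: [-1.576, 0.001, -1.382]
force: [1.2, 0.8, -2.8]
width: 20.8
shift [10.726  1.347  6.749] rot [ 0.005  0.    -0.001] at [595.161   6.966 116.389] yaw -1.3816752236857364 t 5.0 F [ 1.183  0.759 -2.809] w 20.838867553933945 q [ 0.127  0.727 -0.299  1.775  0.311  0.692 -1.724]
```

```bash
python3 -m jog '[{"x":0,"y":0,"z":0,"ax":0,"ay":0,"az":0,"grip":10}]'
python3 -c "
from h import *
plan(603.8,-2.3,115,0.189-np.pi/2)"
```

```text
clock: 5.1
eef_pos: [598.8, -0.7, 116.2]
tool_rot: [-1.572, -0.005, -1.393]
force: [-0.2, -0.3, -2.0]
width: 20.5
shift [2.491 1.175 4.658] rot [ 0.001 -0.011  0.005] at [598.776  -0.664 116.167] yaw -1.3932774547663167 t 5.1 F [-0.192 -0.316 -1.965] w 20.474845244783697 q [ 0.132  0.729 -0.291  1.769  0.314  0.69  -1.726]
```

```bash
python3 -m jog '[{"x":2.5,"y":1,"z":4.5,"ax":0,"ay":-0.011,"az":0.004,"grip":10},{"x":2.5,"y":1,"z":4.5,"ax":0,"ay":-0.011,"az":0.004,"grip":10},{"x":2.5,"y":1,"z":4.5,"ax":0,"ay":-0.011,"az":0.004,"grip":10}]'
python3 - <<'E'
from h import *
plan(603.8,-2.3,115,0.189-np.pi/2)
g=get_image("wrist");cv2.imwrite("pics/w6.png",cv2.resize(g["color"][:,:,::-1],None,fx=1.5,fy=1.5));np.save("gw6.npy",g,allow_pickle=True)
s=read_state();np.save("s6.npy",s,allow_pickle=True)
E
```

```text
clock: 5.4
eef_pos: [599.2, 9.0, 116.8]
tool_rot: [-1.574, 0.005, -1.368]
force: [0.0, -1.0, -1.5]
width: 20.8
shift [11.969  1.698  2.237] rot [ 0.003  0.013 -0.005] at [599.209   8.967 116.768] yaw -1.3683311148434922 t 5.4 F [ 0.015 -0.964 -1.518] w 20.811476430075096 q [ 0.131  0.732 -0.307  1.764  0.311  0.698 -1.711]
```

View pics/w6.png

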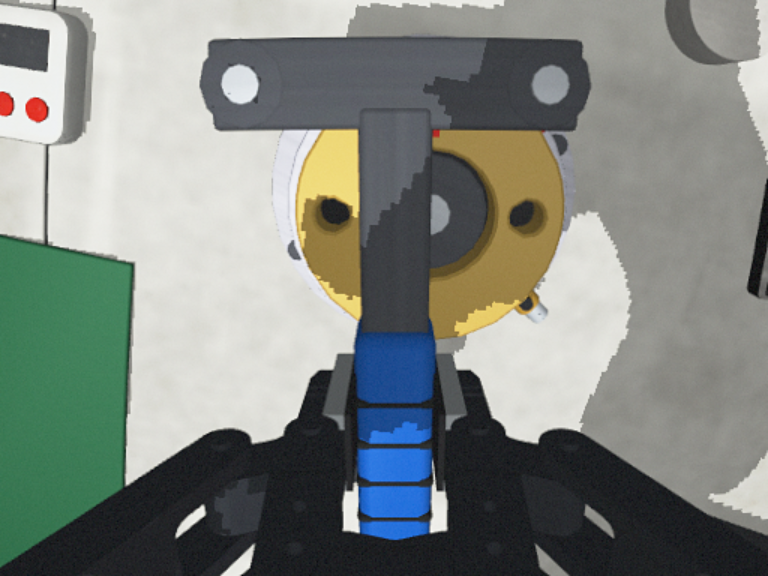

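```bash
for i in 1 2; do python3 -m jog '[{"x":0,"y":0,"z":0,"ax":0,"ay":0,"az":0,"grip":10},{"x":0,"y":0,"z":0,"ax":0,"ay":0,"az":0,"grip":10}]'; done
python3 - <<'E'
from h import *
plan(603.8,-2.3,115,0.189-np.pi/2)
g=get_image("wrist");cv2.imwrite("pics/w7.png",cv2.resize(g["color"][:,:,::-1],None,fx=1.5,fy=1.5));np.save("gw7.npy",g,allow_pickle=True)
plan(603.8,-2.3,115,0.189-np.pi/2)
E
```

```text
clock: 5.65
eef_pos: [600.0, 8.0, 117.7]
tool_rot: [-1.572, 0.004, -1.37]
force: [0.4, 0.2, -2.1]
width: 20.8
clock: 5.85
eef_pos: [600.3, 7.3, 117.8]
tool_rot: [-1.572, 0.004, -1.371]
force: [0.1, -0.0, -1.9]
width: 20.4
shift [10.108  2.722  1.557] rot [ 0.001  0.011 -0.004] at [600.271   7.287 117.763] yaw -1.3707406427836601 t 5.85 F [ 0.086 -0.007 -1.88 ] w 20.43640937841904 q [ 0.133  0.73  -0.306  1.762  0.311  0.698 -1.711]
shift [10.014  2.706  1.521] rot [ 0.001  0.011 -0.004] at [600.325   7.202 117.746] yaw -1.370795037533241 t 5.9 F [ 0.752 -0.965 -1.924] w 20.46219824746426 q [ 0.133  0.73  -0.306  1.762  0.312  0.698 -1.711]
```

View pics/w7.png

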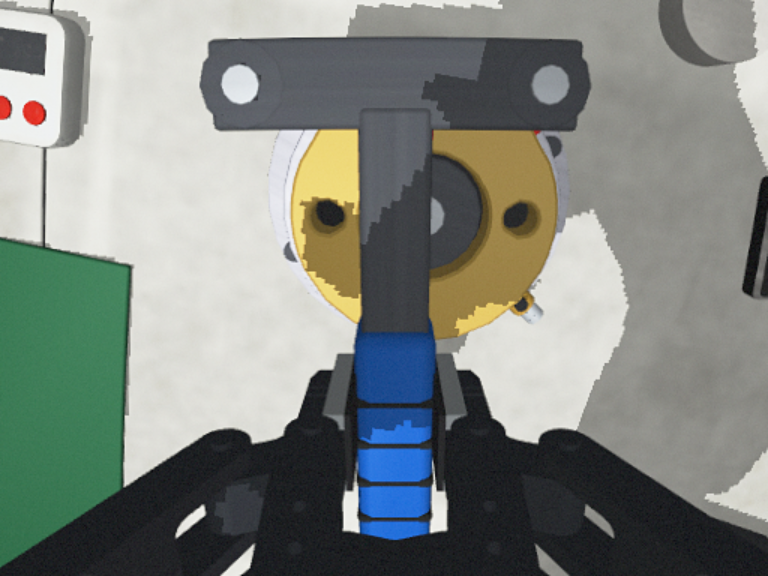

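```bash
cat >> h.py <<'E'
def holes(g,a,b,z=60):
    A=px2w(g,*a,z);B=px2w(g,*b,z);c=(A+B)/2;yaw=np.arctan2(*(A-B)[[1,0]])-np.pi/2
    print("holes",A[:2],B[:2],"c",c[:2],"d",np.linalg.norm(A-B),"yaw",yaw);return c,yaw
def tip(riv=((160,57),(367,57))):
    "spanner mid & yaw now from state with the grasp offsets (mid in tool: x-0.4,z84.9)"
    s=read_state();R=Ro.from_euler("xyz",s["tool_rot"]);m=s["eef_pos"]+R.apply([-0.4,15.2,84.9]);M=R.as_matrix()
    print("mid tips",m,"spanner yaw",np.arctan2(M[1,2],M[0,2]),"t",s["clock"],"F",s["force"],"T",s["torque"]);return s,m,M
def need(cx,cy,yaw,ztip):
    s,m,M=tip();zh=np.array([np.cos(yaw),np.sin(yaw),0]);xh=np.array([np.sin(yaw),-np.cos(yaw),0])
    t=np.array([cx,cy,ztip])+0.4*xh-84.9*zh+[0,0,15.2]
    plan(*t,yaw-np.pi/2)
E
python3 - <<'E'
from h import *
g=np.load("gw7.npy",allow_pickle=True).item()
holes(g,(220.3,141),(345.7,143.7))
# better: refine centroids
im=cv2.cvtColor(g["color"],cv2.COLOR_RGB2HSV)
crop(g,"w7c.png",195,115,375,175,4)
tip()
E
```

```text
holes [638.915  39.844] [651.366 -28.349] c [645.141   5.748] d 69.32039558529969 yaw 0.18058385322349535
mid tips [683.424  24.515 102.449] spanner yaw 0.20000570859819977 t 5.9 F [ 0.752 -0.965 -1.924] T [-0.014  0.072 -0.017]
```

View pics/w7c.png

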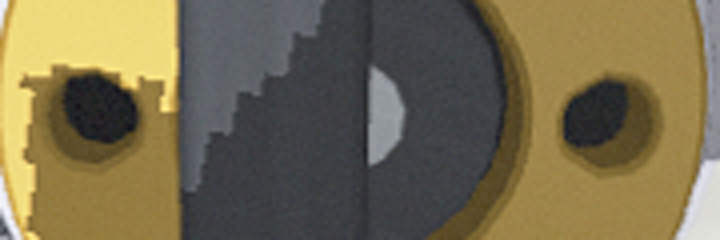

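```bash
python3 - <<'E'
from h import *
g=np.load("gw7.npy",allow_pickle=True).item()
c,y=holes(g,(218.5,144.9),(347.7,145.9))
need(c[0],c[1],y,85)
# self-check of rivets: spanner mid by camera
for z in (122.8,):
    A=px2w(g,160,56.5,z);B=px2w(g,367,56.5,z);print((A+B)/2,np.linalg.norm(A-B),np.arctan2(*(A-B)[[1,0]])-np.pi/2)
E
```

```text
holes [636.572  40.464] [650.403 -29.771] c [643.488   5.346] d 71.583676856421 yaw 0.19443378650281629
mid tips [683.424  24.515 102.449] spanner yaw 0.20000570859819977 t 5.9 F [ 0.752 -0.965 -1.924] T [-0.014  0.072 -0.017]
shift [ 10.389  17.556 -42.947] rot [ 0.001  0.006 -0.004] at [600.325   7.202 117.746] yaw -1.370795037533241 t 5.9 F [ 0.752 -0.965 -1.924] w 20.46219824746426 q [ 0.133  0.73  -0.306  1.762  0.312  0.698 -1.711]
[683.614  24.545 122.8  ] 72.02044757490178 0.2000657170301372
```

```bash
python3 -m jog '[{"x":5,"y":6,"z":-20,"ax":0,"ay":0.006,"az":-0.003,"grip":10},{"x":10.4,"y":12,"z":-40,"ax":0,"ay":0.006,"az":-0.003,"grip":10},{"x":10.4,"y":17,"z":-43,"ax":0,"ay":0.006,"az":-0.003,"grip":10},{"x":10.4,"y":17,"z":-43,"ax":0,"ay":0.006,"az":-0.003,"grip":10},{"x":10.4,"y":17,"z":-43,"ax":0,"ay":0.006,"az":-0.003,"grip":10}]'
python3 -m jog '[{"x":0,"y":0,"z":0,"ax":0,"ay":0,"az":0,"grip":10},{"x":0,"y":0,"z":0,"ax":0,"ay":0,"az":0,"grip":10},{"x":0,"y":0,"z":0,"ax":0,"ay":0,"az":0,"grip":10}]'
python3 -c "
from h import *
need(643.4,5.3,0.192,70)"
```

```text
clock: 6.4
eef_pos: [561.6, -10.8, 100.9]
tool_rot: [-1.57, 0.001, -1.377]
force: [-0.0, 0.7, -1.0]
width: 20.3
clock: 6.7
eef_pos: [560.7, -11.2, 100.8]
tool_rot: [-1.571, 0.001, -1.377]
force: [-0.1, 0.2, -1.9]
width: 20.8
mid tips [643.899   5.588  85.511] spanner yaw 0.19416676153265106 t 6.7 F [-0.122  0.224 -1.946] T [-0.005  0.008 -0.02 ]
shift [ 0.003 15.565 -0.546] rot [ 0.001  0.002 -0.001] at [560.684 -11.199 100.765] yaw -1.3766302238143238 t 6.7 F [-0.122  0.224 -1.946] w 20.777683609837755 q [ 0.155  0.712 -0.286  1.884  0.334  0.593 -1.721]
```

```bash
python3 -m jog '[{"x":0,"y":7,"z":-0.5,"ax":0,"ay":0.002,"az":0,"grip":10},{"x":0,"y":14,"z":-0.5,"ax":0,"ay":0.002,"az":0,"grip":10},{"x":0,"y":21,"z":-0.5,"ax":0,"ay":0.002,"az":0,"grip":10},{"x":0,"y":21,"z":-0.5,"ax":0,"ay":0.002,"az":0,"grip":10},{"x":0,"y":21,"z":-0.5,"ax":0,"ay":0.002,"az":0,"grip":10}]'
python3 - <<'E'
from h import *
need(643.4,5.3,0.192,48)
g=get_image("scene");crop(g,"s8.png",200,170,290,240,8)
g=get_image("wrist");cv2.imwrite("pics/w8.png",cv2.resize(g["color"][:,:,::-1],None,fx=1.5,fy=1.5))
E
```

```text
clock: 7.2
eef_pos: [559.4, -11.6, 79.2]
tool_rot: [-1.573, 0.001, -1.379]
force: [0.6, 0.2, -1.5]
width: 20.5
mid tips [642.664   5.026  63.812] spanner yaw 0.19190738038057606 t 7.2 F [ 0.567  0.171 -1.545] T [ 0.01  -0.055 -0.007]
shift [-0.12  15.99   0.776] rot [ 0.002 -0.    -0.001] at [559.434 -11.57   79.191] yaw -1.3788913051361185 t 7.2 F [ 0.567  0.171 -1.545] w 20.53782642935794 q [ 0.143  0.744 -0.268  1.896  0.349  0.549 -1.736]
```

View pics/s8.png

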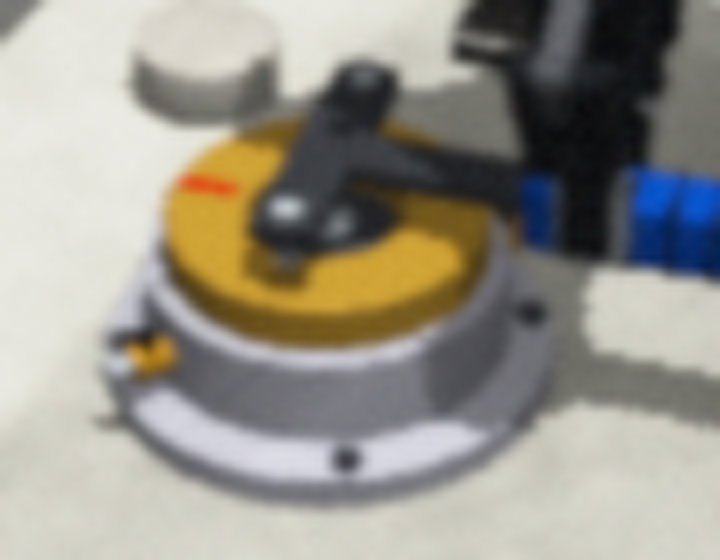

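View pics/w8.png

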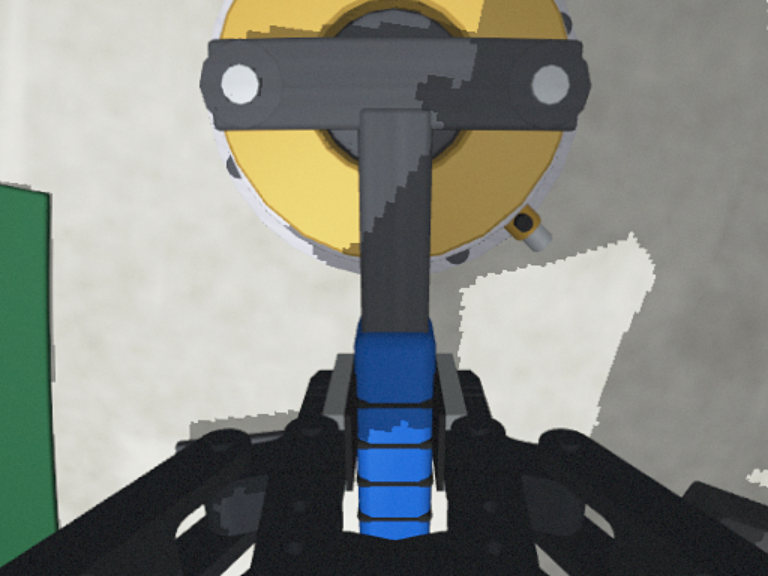

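```bash
python3 -m jog '[{"x":0,"y":3,"z":0.8,"ax":0,"ay":0,"az":0,"grip":10},{"x":0,"y":6,"z":0.8,"ax":0,"ay":0,"az":0,"grip":10},{"x":0,"y":9,"z":0.8,"ax":0,"ay":0,"az":0,"grip":10},{"x":0,"y":9,"z":0.8,"ax":0,"ay":0,"az":0,"grip":10}]'
python3 -c "
from h import *
need(643.4,5.3,0.192,48)"
```

```text
clock: 7.7
eef_pos: [560.0, -11.5, 70.1]
tool_rot: [-1.573, 0.001, -1.379]
force: [-0.4, 0.4, -2.3]
width: 20.5
mid tips [643.257   5.129  54.709] spanner yaw 0.1918885311349932 t 7.7 F [-0.358  0.449 -2.293] T [ 0.019  0.012 -0.02 ]
shift [-0.14   6.907  0.153] rot [ 0.002 -0.    -0.001] at [560.03  -11.464  70.107] yaw -1.3789103021318134 t 7.7 F [-0.358  0.449 -2.293] w 20.538231910002047 q [ 0.138  0.759 -0.26   1.898  0.356  0.532 -1.742]
```

No contact 5 mm below the ring top, so the prongs are in. I'll go the rest of the way.

```bash
python3 -m jog '[{"x":0,"y":3,"z":0,"ax":0,"ay":0,"az":0,"grip":10},{"x":0,"y":6,"z":0,"ax":0,"ay":0,"az":0,"grip":10},{"x":0,"y":6.5,"z":0,"ax":0,"ay":0,"az":0,"grip":10},{"x":0,"y":6.5,"z":0,"ax":0,"ay":0,"az":0,"grip":10},{"x":0,"y":6.5,"z":0,"ax":0,"ay":0,"az":0,"grip":10}]'
python3 - <<'E'
from h import *
need(643.4,5.3,0.192,48)
g=get_image("scene");crop(g,"s9.png",200,170,290,240,8)
E
```

```text
clock: 8.2
eef_pos: [560.5, -11.4, 64.1]
tool_rot: [-1.572, 0.001, -1.379]
force: [-0.7, -0.3, -2.6]
width: 20.9
mid tips [643.722   5.198  48.824] spanner yaw 0.1919333765187134 t 8.2 F [-0.694 -0.28  -2.599] T [ 0.036  0.024 -0.02 ]
shift [-0.17   0.931 -0.315] rot [ 0.001 -0.    -0.001] at [560.479 -11.401  64.13 ] yaw -1.3788641595780429 t 8.2 F [-0.694 -0.28  -2.599] w 20.91964351231393 q [ 0.135  0.769 -0.255  1.9    0.36   0.518 -1.746]
```

View pics/s9.png

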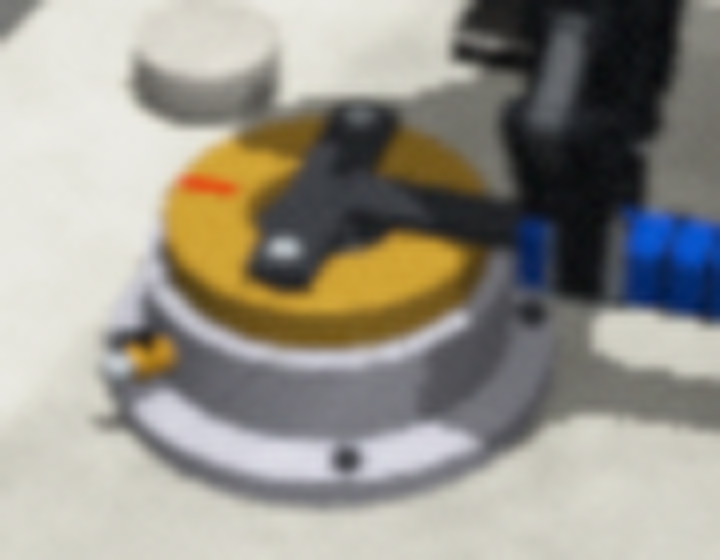

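```bash
python3 -m jog '[{"x":-3.4,"y":0.5,"z":0.1,"ax":0,"ay":0.04,"az":0,"grip":10},{"x":-6.8,"y":0.5,"z":0.3,"ax":0,"ay":0.08,"az":0,"grip":10},{"x":-10.2,"y":0.5,"z":0.6,"ax":0,"ay":0.12,"az":0,"grip":10},{"x":-13.5,"y":0.5,"z":1.1,"ax":0,"ay":0.16,"az":0,"grip":10},{"x":-16.9,"y":0.5,"z":1.7,"ax":0,"ay":0.2,"az":0,"grip":10}]'
python3 -c "
from h import *
need(643.6,5.3,-0.008,48.5)"
```

```text
clock: 8.75
eef_pos: [558.1, 5.3, 63.6]
tool_rot: [-1.574, -0.0, -1.58]
force: [-1.0, -0.5, -2.7]
width: 20.7
mid tips [642.914   4.891  48.124] spanner yaw -0.009189044062170333 t 8.75 F [-1.025 -0.49  -2.653] T [-0.098  0.275  0.217]
shift [-0.314 -0.12   0.636] rot [ 0.003 -0.001  0.   ] at [558.06    5.271  63.582] yaw -1.5799853335787999 t 8.75 F [-1.025 -0.49  -2.653] w 20.728951837275854 q [ 0.068  0.763 -0.198  1.907  0.286  0.502 -1.909]
```

```bash
python3 -m jog '[{"x":-3.4,"y":0,"z":0.4,"ax":0,"ay":0.04,"az":0,"grip":10},{"x":-6.8,"y":0,"z":0.9,"ax":0,"ay":0.08,"az":0,"grip":10},{"x":-10.2,"y":0,"z":1.2,"ax":0,"ay":0.12,"az":0,"grip":10},{"x":-13.5,"y":0,"z":1.7,"ax":0,"ay":0.16,"az":0,"grip":10},{"x":-16.9,"y":0,"z":2.3,"ax":0,"ay":0.2,"az":0,"grip":10}]'
python3 -c "
from h import *
need(643.6,5.3,-0.208,48.5)"
```

```text
clock: 9.25
eef_pos: [559.9, 22.5, 63.5]
tool_rot: [-1.575, -0.001, -1.78]
force: [-2.3, 0.0, -0.4]
width: 20.5
mid tips [642.986   5.261  47.908] spanner yaw -0.20884264730138868 t 9.25 F [-2.271  0.043 -0.447] T [-0.039  0.422  0.19 ]
shift [-0.084 -0.238  0.527] rot [ 0.004 -0.001  0.001] at [559.913  22.468  63.464] yaw -1.7796363255499623 t 9.25 F [-2.271  0.043 -0.447] w 20.53078258294237 q [ 0.003  0.762 -0.144  1.9    0.208  0.497 -2.065]
```

```bash
python3 -m jog '[{"x":-3.4,"y":0,"z":0.4,"ax":0.003,"ay":0.04,"az":0,"grip":10},{"x":-6.8,"y":0,"z":0.9,"ax":0.003,"ay":0.08,"az":0,"grip":10},{"x":-10.2,"y":0,"z":1.2,"ax":0.003,"ay":0.12,"az":0,"grip":10},{"x":-13.5,"y":0,"z":1.7,"ax":0.003,"ay":0.16,"az":0,"grip":10},{"x":-16.9,"y":0,"z":2.3,"ax":0.003,"ay":0.2,"az":0,"grip":10}]'
python3 - <<'E'
from h import *
need(643.6,5.3,-0.408,48.5)
g=get_image("scene");crop(g,"s10.png",200,170,290,240,8)
E
```

```text
clock: 9.75
eef_pos: [565.1, 38.7, 63.3]
tool_rot: [-1.573, -0.001, -1.979]
force: [-2.7, 0.5, -2.0]
width: 21.1
mid tips [643.155   5.366  47.969] spanner yaw -0.40870020025340204 t 9.75 F [-2.686  0.521 -2.045] T [0.054 0.577 0.137]
shift [-0.035 -0.353  0.402] rot [ 0.002 -0.001  0.001] at [565.126  38.746  63.348] yaw -1.979493602600359 t 9.75 F [-2.686  0.521 -2.045] w 21.092734229865272 q [-0.061  0.765 -0.09   1.886  0.131  0.498 -2.22 ]
```

View pics/s10.png

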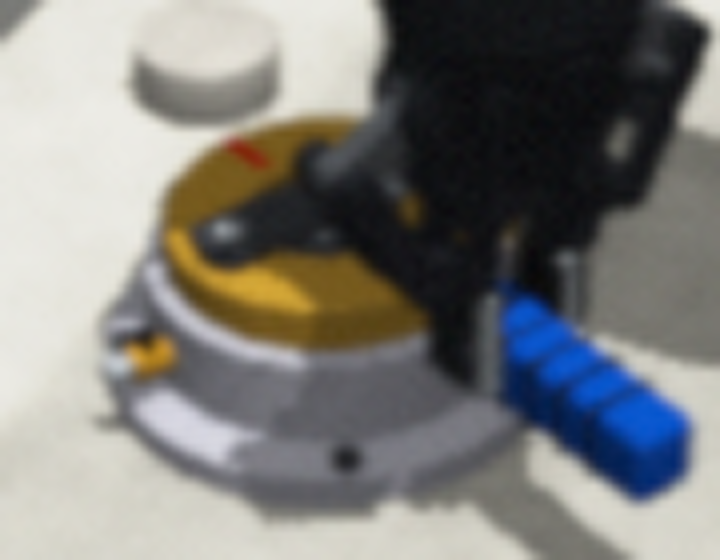

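```bash
python3 -m jog '[{"x":-3.4,"y":0,"z":0.3,"ax":0.002,"ay":0.04,"az":0,"grip":10},{"x":-6.8,"y":-0.2,"z":0.7,"ax":0.002,"ay":0.08,"az":0,"grip":10},{"x":-10.2,"y":-0.2,"z":1.0,"ax":0.002,"ay":0.12,"az":0,"grip":10},{"x":-13.5,"y":-0.2,"z":1.5,"ax":0.002,"ay":0.16,"az":0,"grip":10},{"x":-16.9,"y":-0.2,"z":2.1,"ax":0.002,"ay":0.2,"az":0,"grip":10}]'
python3 -c "
from h import *
need(643.6,5.3,-0.608,48.5)"
```

```text
clock: 10.3
eef_pos: [573.7, 53.9, 63.3]
tool_rot: [-1.571, -0.001, -2.18]
force: [-4.9, 1.4, -1.8]
width: 20.6
mid tips [643.515   5.595  48.1  ] spanner yaw -0.6094967033937708 t 10.3 F [-4.913  1.372 -1.822] T [0.367 1.049 0.113]
shift [ 0.342 -0.361  0.233] rot [ 0.    -0.001  0.001] at [573.691  53.882  63.339] yaw -2.180292414272323 t 10.3 F [-4.913  1.372 -1.822] w 20.59886543168436 q [-0.12   0.773 -0.035  1.861  0.052  0.51  -2.371]
```

```bash
python3 -m jog '[{"x":-2.5,"y":0,"z":0.3,"ax":0,"ay":0.03,"az":0,"grip":10},{"x":-5.1,"y":0,"z":0.5,"ax":0,"ay":0.06,"az":0,"grip":10},{"x":-7.6,"y":0,"z":0.7,"ax":0,"ay":0.09,"az":0,"grip":10},{"x":-10.2,"y":0,"z":1,"ax":0,"ay":0.12,"az":0,"grip":10}]'
python3 - <<'E'
from h import *
need(643.6,5.3,-0.728,48.5)
g=get_image("scene");crop(g,"s11.png",200,170,290,240,8)
g=get_image("top");crop(g,"t11.png",220,140,300,210,8)
g=get_image("wrist");cv2.imwrite("pics/w11.png",g["color"][:,:,::-1])
E
```

```text
clock: 10.7
eef_pos: [580.1, 61.9, 63.3]
tool_rot: [-1.572, -0.002, -2.3]
force: [-6.0, 1.5, -2.2]
width: 20.8
mid tips [643.646   5.596  48.027] spanner yaw -0.7291331990570006 t 10.7 F [-5.992  1.525 -2.17 ] T [0.477 1.208 0.023]
shift [ 0.372 -0.401  0.15 ] rot [ 0.001 -0.001  0.002] at [580.09   61.869  63.299] yaw -2.299928216163147 t 10.7 F [-5.992  1.525 -2.17 ] w 20.81224761440076 q [-0.152  0.78  -0.004  1.841  0.006  0.523 -2.46 ]
```

View pics/t11.png

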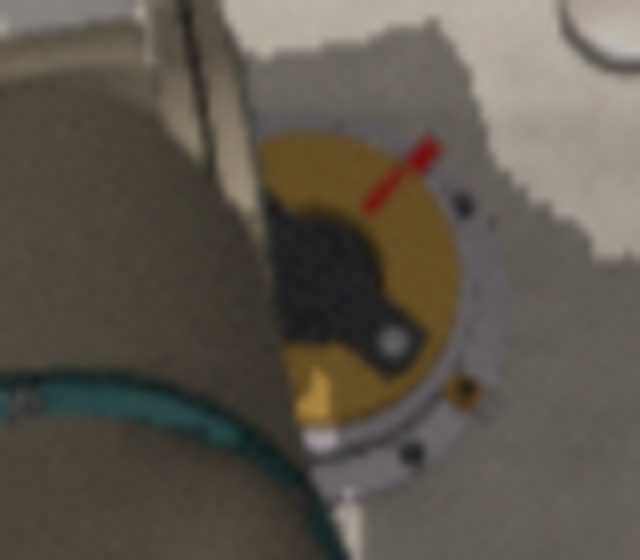

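View pics/w11.png

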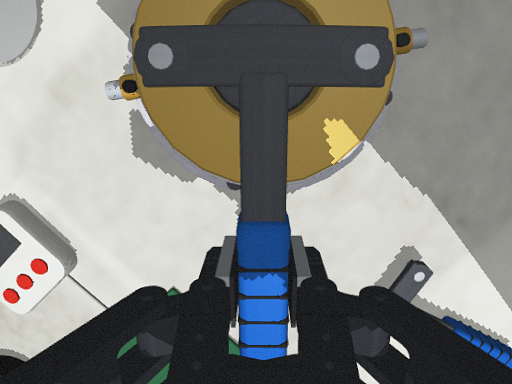

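```bash
python3 -m jog '[{"x":-1.7,"y":-0.3,"z":0.1,"ax":0,"ay":0.02,"az":0,"grip":10},{"x":-3.4,"y":-0.3,"z":0.2,"ax":0,"ay":0.04,"az":0,"grip":10},{"x":-5.1,"y":-0.3,"z":0.3,"ax":0,"ay":0.06,"az":0,"grip":10},{"x":-5.1,"y":-0.3,"z":0.3,"ax":0,"ay":0.06,"az":0,"grip":10}]'
python3 - <<'E'
from h import *
need(643.6,5.3,-0.788,48.5)
g=get_image("top");crop(g,"t12.png",220,140,300,210,8)
E
```

```text
clock: 11.25
eef_pos: [581.9, 63.4, 63.2]
tool_rot: [-1.572, -0.007, -2.356]
force: [-8.6, -3.0, -0.0]
width: 20.7
mid tips [642.104   3.649  47.902] spanner yaw -0.785211742058696 t 11.25 F [-8.556 -3.048 -0.035] T [-0.381  1.694  0.997]
shift [-2.358 -0.514 -0.127] rot [0.001 0.003 0.007] at [581.86   63.448  63.201] yaw -2.356000505968922 t 11.25 F [-8.556 -3.048 -0.035] w 20.718124020819765 q [-0.167  0.783  0.014  1.832 -0.013  0.533 -2.502]
```

View pics/t12.png

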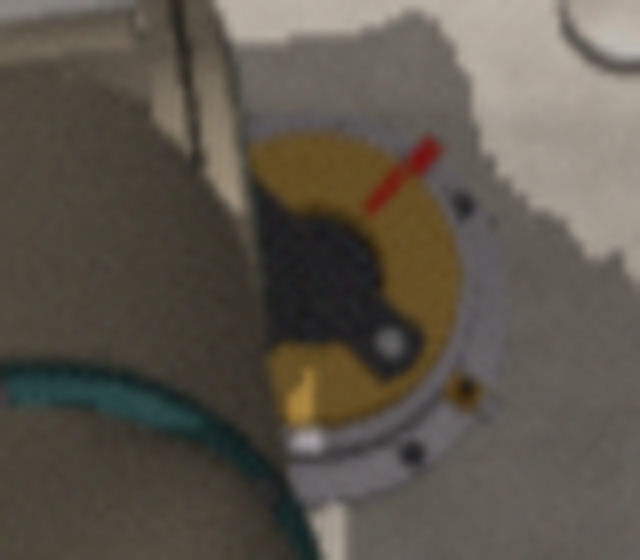

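```bash
python3 -c "
from h import *
need(643.5,5.3,-0.72,48.5)"
```

```text
mid tips [642.133   3.682  47.946] spanner yaw -0.784949692841815 t 11.3 F [-8.981 -1.839 -0.265] T [-0.34   1.658  0.932]
shift [ 3.5   -0.434  0.011] rot [ 0.001 -0.065  0.006] at [581.871  63.463  63.244] yaw -2.3557387648842685 t 11.3 F [-8.981 -1.839 -0.265] w 20.718152141355805 q [-0.167  0.783  0.014  1.832 -0.013  0.532 -2.501]
```

```bash
python3 -m jog '[{"x":3,"y":0,"z":0,"ax":0,"ay":-0.03,"az":0,"grip":10},{"x":5.5,"y":0,"z":0,"ax":0,"ay":-0.063,"az":0.003,"grip":10},{"x":5.5,"y":0,"z":0,"ax":0,"ay":-0.063,"az":0.003,"grip":10},{"x":5.5,"y":0,"z":0,"ax":0,"ay":-0.063,"az":0.003,"grip":10}]'
python3 -c "
from h import *
need(643.5,5.3,-0.71,90)"
```

```text
clock: 11.7
eef_pos: [580.7, 60.8, 63.8]
tool_rot: [-1.57, 0.002, -2.297]
force: [-5.0, 2.0, -2.6]
width: 20.8
mid tips [644.514   4.772  48.684] spanner yaw -0.7261429276561933 t 11.7 F [-5.044  1.972 -2.628] T [ 0.303  1.244 -0.071]
shift [  1.508 -41.396  -1.042] rot [-0.001 -0.016 -0.002] at [580.73   60.826  63.809] yaw -2.2969371019625275 t 11.7 F [-5.044  1.972 -2.628] w 20.756171725819993 q [-0.148  0.778 -0.006  1.843  0.007  0.518 -2.455]
```

```bash
python3 -m jog '[{"x":0.8,"y":0,"z":-1.2,"ax":0,"ay":-0.012,"az":0,"grip":10},{"x":0.8,"y":0,"z":-1.2,"ax":0,"ay":-0.012,"az":0,"grip":10},{"x":0.8,"y":0,"z":-1.2,"ax":0,"ay":-0.012,"az":0,"grip":10}]'
python3 -c "
from h import *
need(643.5,5.3,-0.71,90)"
```

```text
clock: 12.0
eef_pos: [580.4, 60.3, 64.1]
tool_rot: [-1.568, 0.003, -2.285]
force: [-3.4, -1.5, -3.0]
width: 21.2
mid tips [644.913   5.006  49.121] spanner yaw -0.714230328902201 t 12.0 F [-3.368 -1.45  -3.005] T [-0.147  0.94  -0.231]
shift [  0.872 -41.151  -1.083] rot [-0.003 -0.004 -0.003] at [580.432  60.308  64.056] yaw -2.2850161439508296 t 12.0 F [-3.368 -1.45  -3.005] w 21.194969475072764 q [-0.147  0.777 -0.008  1.846  0.012  0.514 -2.448]
```

```bash
python3 -m jog '[{"x":0.2,"y":-4,"z":-0.8,"ax":0,"ay":0,"az":0,"grip":10},{"x":0.2,"y":-8,"z":-0.8,"ax":0,"ay":0,"az":0,"grip":10},{"x":0.2,"y":-12,"z":-0.8,"ax":0,"ay":0,"az":0,"grip":10}]'
python3 -c "
from h import *
need(643.5,5.3,-0.71,90)"
```

```text
clock: 12.3
eef_pos: [582.0, 61.6, 77.3]
tool_rot: [-1.564, 0.008, -2.283]
force: [0.9, 0.6, -1.5]
width: 21.0
mid tips [646.68    6.426  62.644] spanner yaw -0.7126689304836755 t 12.3 F [ 0.858  0.583 -1.45 ] T [ 0.02  -0.009  0.003]
shift [  2.827 -27.929  -1.397] rot [-0.006 -0.003 -0.008] at [582.034  61.609  77.303] yaw -2.2834166114029366 t 12.3 F [ 0.858  0.583 -1.45 ] w 21.000150748734324 q [-0.148  0.756 -0.009  1.842  0.011  0.535 -2.447]
```

```bash
python3 -m jog '[{"x":1,"y":-20,"z":0,"ax":-0.005,"ay":0,"az":-0.007,"grip":10},{"x":1,"y":-40,"z":0,"ax":-0.005,"ay":0,"az":-0.007,"grip":10},{"x":1,"y":-45,"z":0,"ax":-0.005,"ay":0,"az":-0.007,"grip":10},{"x":1,"y":-45,"z":0,"ax":-0.005,"ay":0,"az":-0.007,"grip":10}]'
python3 - <<'E'
from h import *
plan(455,205,125,0.1-np.pi/2)
g=get_image("top");crop(g,"t13.png",220,140,300,210,8)
g=get_image("wrist");cv2.imwrite("pics/w13.png",g["color"][:,:,::-1])
E
```

```text
clock: 12.7
eef_pos: [580.6, 60.8, 122.5]
tool_rot: [-1.57, 0.0, -2.284]
force: [-0.6, 0.5, -2.6]
width: 20.5
shift [ -26.985   -2.685 -189.287] rot [-0.001 -0.813 -0.   ] at [580.568  60.807 122.493] yaw -2.2835299405799665 t 12.7 F [-0.634  0.454 -2.637] w 20.484665316707765 q [-0.147  0.688 -0.008  1.815  0.01   0.638 -2.445]
```

View pics/w13.png

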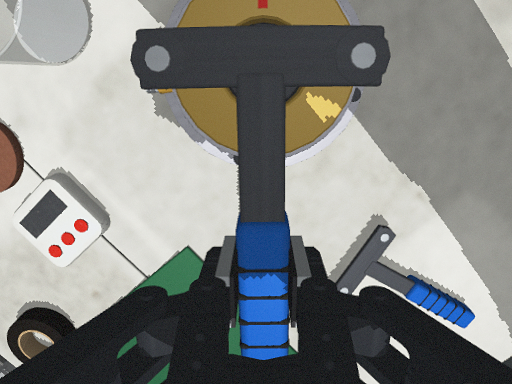

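```bash
python3 -m jog '[{"x":-27,"y":0,"z":-189,"ax":0,"ay":-0.813,"az":0,"grip":10},{"x":-27,"y":0,"z":-189,"ax":0,"ay":-0.813,"az":0,"grip":10},{"x":-27,"y":0,"z":-189,"ax":0,"ay":-0.813,"az":0,"grip":10},{"x":-27,"y":0,"z":-189,"ax":0,"ay":-0.813,"az":0,"grip":10},{"x":-27,"y":0,"z":-189,"ax":0,"ay":-0.813,"az":0,"grip":10}]'
python3 -m jog '[{"x":0,"y":0,"z":0,"ax":0,"ay":0,"az":0,"grip":10},{"x":0,"y":0,"z":0,"ax":0,"ay":0,"az":0,"grip":10}]'
python3 - <<'E'
from h import *
plan(455,205,125,0.1-np.pi/2)
g=get_image("top");crop(g,"t14.png",220,140,300,210,8);np.save("g14.npy",g,allow_pickle=True)
E
```

```text
clock: 13.3
eef_pos: [448.2, 210.4, 120.7]
tool_rot: [-1.578, 0.002, -1.517]
force: [0.5, -0.7, -2.5]
width: 20.8
clock: 13.5
eef_pos: [454.1, 203.6, 120.8]
tool_rot: [-1.575, -0.002, -1.539]
force: [0.4, -0.7, -2.2]
width: 20.9
shift [-1.409 -4.181  0.965] rot [ 0.004 -0.068  0.001] at [454.065 203.554 120.825] yaw -1.5387915423096439 t 13.5 F [ 0.389 -0.709 -2.242] w 20.925248400039052 q [-0.356  0.608 -0.179  2.042  0.208  0.513 -2.224]
```

View pics/t14.png

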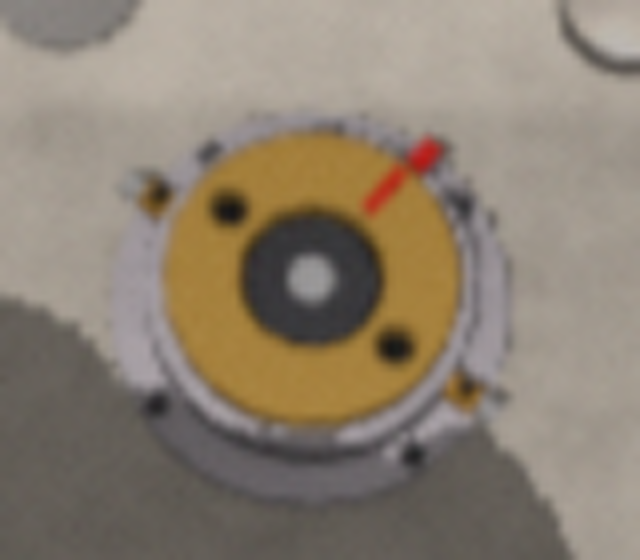

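```bash
python3 - <<'E'
from h import *
g=np.load("g14.npy",allow_pickle=True).item()
P=lambda U,V,z:px2w(g,(U+.5)/8-.5+220,(V+.5)/8-.5+140,z)
A=P(229,208,60);B=P(395,346,60);d=A-B;print("ring yaw",np.arctan2(d[1],d[0])-np.pi/2,(A+B)/2)
c=(A+B)/2
m=P(430,148,45)-c;print("mark",np.arctan2(m[1],m[0]))
m=P(408,174,60)-c;print("line",np.arctan2(m[1],m[0]))
E
python3 -m jog '[{"x":-1.4,"y":10,"z":1,"ax":0.004,"ay":-0.068,"az":0,"grip":10},{"x":-1.4,"y":40,"z":1,"ax":0.004,"ay":-0.068,"az":0,"grip":10},{"x":-1.4,"y":70,"z":1,"ax":0.004,"ay":-0.068,"az":0,"grip":10},{"x":-1.4,"y":85,"z":1,"ax":0.004,"ay":-0.068,"az":0,"grip":10},{"x":-1.4,"y":85,"z":1,"ax":0.004,"ay":-0.068,"az":0,"grip":10}]'
python3 -c "
from h import *
plan(455,205,19,0.1-np.pi/2)"
```

```text
ring yaw -0.7000129392846179 [643.439   5.221  60.   ]
mark -0.69262586900098
line -0.7367870743786393
clock: 14.05
eef_pos: [453.7, 203.9, 34.3]
tool_rot: [-1.574, -0.003, -1.47]
force: [-1.4, -1.2, -2.1]
width: 20.6
shift [-1.043 15.247  1.445] rot [0.003 0.001 0.003] at [453.706 203.873  34.255] yaw -1.4699123060445416 t 14.05 F [-1.388 -1.249 -2.137] w 20.64134926916 q [-0.399  0.767 -0.122  2.08   0.284  0.313 -2.228]
```

```bash
python3 -m jog '[{"x":0,"y":5,"z":0,"ax":0.003,"ay":0,"az":0.002,"grip":10},{"x":0,"y":10,"z":0,"ax":0.003,"ay":0,"az":0.002,"grip":10},{"x":0,"y":13,"z":0,"ax":0.003,"ay":0,"az":0.002,"grip":10},{"x":0,"y":14.5,"z":0,"ax":0.003,"ay":0,"az":0.002,"grip":10},{"x":0,"y":14.5,"z":0,"ax":0.003,"ay":0,"az":0.002,"grip":10}]'
python3 - <<'E'
from h import *
plan(455,205,19,0.1-np.pi/2)
g=get_image("scene");crop(g,"s15.png",190,230,350,345,5)
E
```

```text
clock: 14.55
eef_pos: [454.5, 205.8, 22.1]
tool_rot: [-1.567, 0.001, -1.466]
force: [0.0, -0.0, -1.3]
width: 20.9
shift [0.889 3.057 0.422] rot [-0.004  0.005 -0.001] at [454.476 205.835  22.057] yaw -1.4660933841956154 t 14.55 F [ 0.014 -0.048 -1.275] w 20.930624767541417 q [-0.406  0.79  -0.113  2.086  0.299  0.276 -2.24 ]
```

View pics/s15.png

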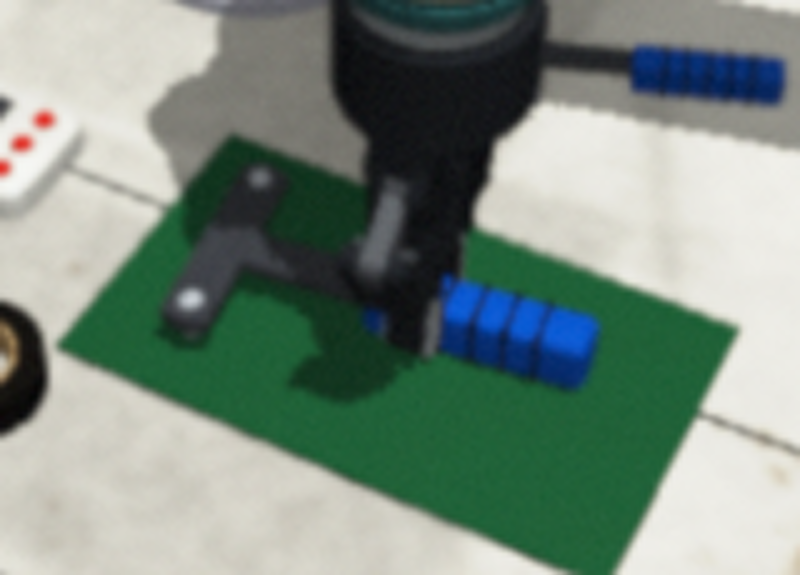

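```bash
python3 -m jog '[{"x":0,"y":1.5,"z":0,"ax":-0.004,"ay":0,"az":0,"grip":10},{"x":0,"y":3,"z":0,"ax":-0.004,"ay":0,"az":0,"grip":10},{"x":0,"y":3,"z":0,"ax":-0.004,"ay":0,"az":0,"grip":10},{"x":0,"y":3,"z":0,"ax":-0.004,"ay":0,"az":0,"grip":10}]'
python3 -c "
from h import *
plan(455,205,19,0.1-np.pi/2)"
```

```text
clock: 15.0
eef_pos: [454.7, 205.9, 19.2]
tool_rot: [-1.57, 0.001, -1.466]
force: [-0.6, 0.1, 3.8]
width: 21.0
shift [0.966 0.212 0.208] rot [-0.     0.005 -0.001] at [454.692 205.938  19.213] yaw -1.4659734491255414 t 15.0 F [-0.621  0.107  3.841] w 21.028092438413744 q [-0.404  0.797 -0.115  2.083  0.301  0.276 -2.24 ]
```

The load is on the mat, so I'm releasing.

```bash
python3 -m jog '[{"x":0,"y":0,"z":0,"ax":0,"ay":0,"az":0,"grip":45},{"x":0,"y":0,"z":0,"ax":0,"ay":0,"az":0,"grip":45},{"x":0,"y":0,"z":0,"ax":0,"ay":0,"az":0,"grip":45},{"x":0,"y":0,"z":0,"ax":0,"ay":0,"az":0,"grip":45}]'
python3 -m jog '[{"x":0,"y":-15,"z":0,"ax":0,"ay":0,"az":0,"grip":45},{"x":0,"y":-45,"z":0,"ax":0,"ay":0,"az":0,"grip":45},{"x":0,"y":-95,"z":0,"ax":0,"ay":0,"az":0,"grip":45},{"x":0,"y":-130,"z":0,"ax":0,"ay":0,"az":0,"grip":45},{"x":0,"y":-130,"z":0,"ax":0,"ay":0,"az":0,"grip":45}]'
python3 - <<'E'
from h import *
plan(455,205,19,0.1-np.pi/2)
g=get_image("wrist");cv2.imwrite("pics/w16.png",g["color"][:,:,::-1]);np.save("g16.npy",g,allow_pickle=True)
g=get_image("scene");cv2.imwrite("pics/s16.png",cv2.resize(g["color"][:,:,::-1],None,fx=1.5,fy=1.5))
E
```

```text
clock: 15.4
eef_pos: [454.3, 205.8, 18.8]
tool_rot: [-1.571, 0.001, -1.466]
force: [0.4, -0.4, -0.8]
width: 45.0
clock: 15.9
eef_pos: [457.1, 207.1, 153.3]
tool_rot: [-1.563, 0.004, -1.466]
force: [1.3, -0.0, 0.1]
width: 45.6
shift [  2.427 134.228  -3.391] rot [-0.008  0.005 -0.004] at [457.099 207.075 153.26 ] yaw -1.4662342425970154 t 15.9 F [ 1.319 -0.032  0.112] w 45.55192306406646 q [-0.317  0.556 -0.237  2.017  0.226  0.584 -2.174]
```

View pics/w16.png

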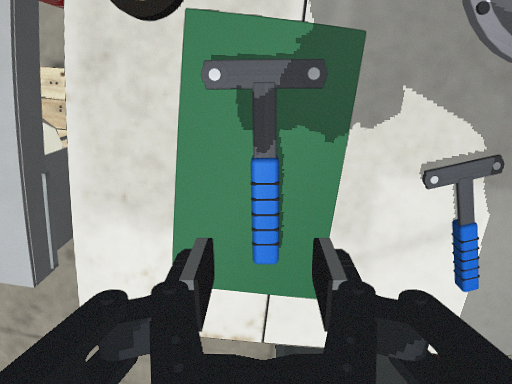

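View pics/s16.png

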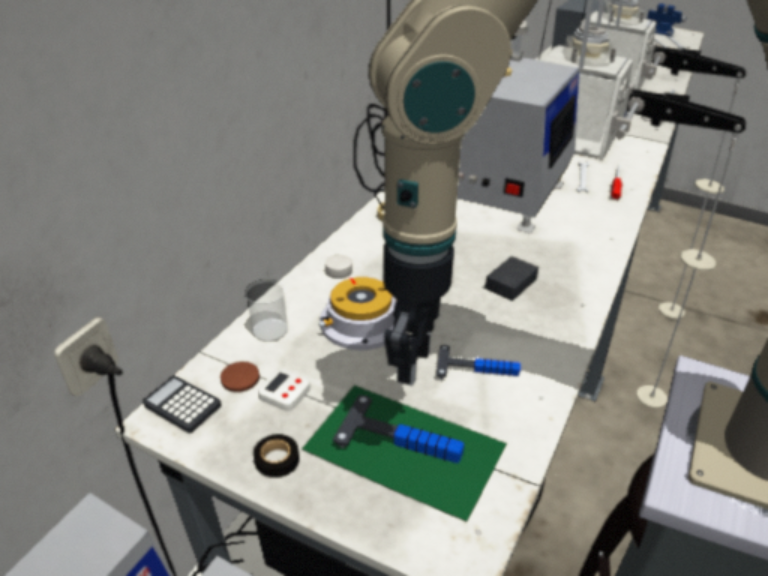

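```bash
python3 -m jog '[{"x":0,"y":0,"z":0,"ax":0,"ay":0,"az":0,"grip":45},{"x":0,"y":0,"z":0,"ax":0,"ay":0,"az":0,"grip":45}]'; python3 -c "
from h import *
print(finish_job())"
```

```text
clock: 16.2
eef_pos: [453.6, 205.2, 147.7]
tool_rot: [-1.574, 0.0, -1.466]
force: [-0.5, -0.1, -0.1]
width: 45.3
the job is handed in; nothing more can be done
None
```

The lock ring is turned to its stop, the large spanner is back on the green mat, and I handed the job in at 16.2 s. No verdict was reported.

**What I did:** I took the larger spanner from the mat and put both prongs about 11 mm into the ring's holes. I turned the ring about 0.9 rad clockwise until the torque rose and the red line stopped moving. Then I eased the load off, lifted the spanner out, set it down on the mat and backed away.

**Last checks:**
- **Ring:** after the lift the holes gave a ring yaw of -0.700 rad, and the red mark sits at -0.693 to -0.709 rad. A rougher reading of the red line itself gave -0.737, which I put down to reading error of a pixel or so. The line was at the same pixels before and after the lift.
- **Spanner:** in the scene and wrist pictures it lies flat on its prongs and grip, inside the mat, about 20 mm further forward than where I found it.
- **Bench and gripper:** no other thing looks moved, judged by eye only. The gripper was clear and measured almost no force.

**One oddity:** after fast moves the arm was up to about 10 mm off and took a few tenths of a second to settle, so I let it settle and measured again before lowering the prongs into the ring.

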